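Load the label roll on the slanted dispenser spindle

ROBOT

A 6-joint arm with a two-finger parallel gripper is mounted at the origin on a cart in front of the work surface, level with it; the furniture and walls round the work are solid. World frame = base frame: x ahead of the robot, y to its left, z up, the work surface at z = 0. Lengths are in m, angles in rad, forces in N, time in s.
With the tool pointing down it reaches from about 0.425 to 0.95 m from the base axis. Payload 3.5 kg.
Tool frame: the origin (TCP) lies at the very end of the fingers, on their centre line; the grasp point (between the pads) lies 19 mm behind it; z points along the fingers, y is the line along which they close (so a half turn about z gives the same grasp; the last joint's range is limited). The gripper opens to 85 mm and grips with 20 to 120 N. Pads are 22 mm wide; open, the fingers measure 114 mm over their backs; the gripper's body (76 mm by 85 mm) begins 54 mm behind the grasp point. The pads swing forward as they close: fully open they stand 13 mm farther back than shut.
Start: joints at [1.129, 0.286, 1.577, -0, 1.279, -0.15], TCP at [0.194, 0.646, 0.231] pointing down, gripper open.
Joint ranges: [-2.77, 2.77], [-0.9, 2.22], [0.21, 2.48], [-1.53, 4.67], [0.24, 2.81], [-2.84, 2.84]. Speed limits (rad/s): [2.79, 2.79, 3.14, 3.14, 3.14, 3.14].

INTERFACE

Orientations are given as a unit quaternion [x, y, z, w].
In Python, from plant import get_state, read_camera, sign_off, recognise gives the robot as it stands.
- The arm moves only by the tool arm_command, never from a script. Its argument "steps" is a list of rows, each an object with "translation": the shift along the tool's x, y, z scaled (see below), a list of three; "twist": the turn, a rotation vector about the tool's x, y, z scaled (see below), a list of three; "fingers": the opening, from -1 (shut) to 1 (fully open). In form: [{"translation": [x, y, z], "twist": [rx, ry, rz], "fingers": fingers}, ...]. A call has 1 to 5 rows; each row is the pose to reach, as a shift and turn from the pose commanded when the call began, along the tool's axes at that moment; what a row does not reach only later rows make up. The controller multiplies each number of a shift by 75 cm and each number of a turn by 60 degrees. A row lasts 1/8 s, in which the tool goes at most 62.5 mm and 10.7 degrees, less where a joint would pass 70% of its speed; a pose out of reach is approached as far as the arm can. A call with a number of a shift or a turn outside -1 to 1 is refused whole. A call with a gripper value outside its range is refused whole. The fingers move at their own pace and stop on an object; "grip_force" is the grip in N (left out, the last holds). Time passes only in rows, so rows that repeat a pose let the fingers close. It gives the time, the measured TCP pose, the force, the opening and the grip force at its end, in the units of the state.
- get_state(): the state, without advancing time (a new reading comes with each control period).
- read_camera(name): name is "scene" or "top"; returns a dict with "pixels" (400x640x3 uint8, red, green, blue), "K" (3x3 intrinsics, pixels), "k1" (the pictures are not rectified: a ray, as slopes to the right and down, at radius r is drawn at 1 + k1 r^2 times it, then the intrinsics apply), "R" (3x3) and "t" (3): a world point X has camera coordinates R X + t. Camera axes: x right, y down, z forward; pixel columns grow to the right and rows downward; lengths in m; the calibration is good to about 2 mm. A picture is of the moment at which its call begins. There is no depth.
- sign_off(): hands the job in; it is judged then, once.
Trained networks look in a picture, given as the dict that the camera call returned (one of the last four; its "shot" number tells which), for a name from the list of things; names that differ only in an ending like _2 or _b are one class to them, and where a whole thing is asked for, a point or a joint stands for the part that bears it (a point fixed in the world has none). Each returns a list of dicts, best first, with "conf" (0 to 1); they miss things now and then, are a little off and sometimes report something else, mostly with a low value. They report only what shows in the picture. A call takes as long as a camera call. They do not tell look-alikes from the thing itself.
- recognise(picture, query): "point" ([row, column] in pixels, amid what is visible of it).
The state is a dict: "time": time; "qpos": joint angles; "dq": joint speeds; "joint_efforts": joint torques, N m; "eef_pos": TCP position; "tcp_rot": TCP orientation; "contact_force": force on the tool from outside, world axes, zero at the start; "wrist_torque": the same for the moment, N m; "opening": opening from 0.0 (shut) to 1.0 (fully open); "finger_force": force on a finger pad.
Only numpy, scipy, OpenCV 4.12 (cv2) and the standard library are available. Lean on these libraries where they do the work, as an engineer would, in place of code of your own. Each camera call takes 0.05 s, during which the arm holds its last target. There are 200 camera calls.

TASK

Load the roll of labels into the label dispenser: pull out the locking knob at the end of the retaining arm, swing the arm well clear, and slide the label roll along the slanted spindle until it sits fully home on the black seat. Then swing the arm shut over the spindle again, press the locking knob fully in, and let go. Leave the other things on the desk where they stand.

Things in the scene. Friction and masses are not known exactly. Their poses are not given: they have to be found in the camera images.
- label_roll: The roll to load: cream roll of labels, 59 mm diameter, 25 mm tall, about 60 g, lying flat on the desk left or right of the dispenser with a vial standing close on either side. The hole through its middle looks 26 mm wide; a rod up to 18 mm passes freely. Origin: centre of its underside; z along the hole.
- dispenser: Label dispenser: heavy grey wedge, fixed, 156 mm deep, 210 wide, 118 high at the back; its deck slopes down to its front at 35 degrees from level. Origin: under its centre, on the desk; x to its back, y to its left, z up. On the deck: spindle in the middle, pivot post 66 mm right of it, catch post 66 mm left, and at the lower left a guide roller and tear-off blade, up to 36 mm above the deck.
- spindle: Steel spindle square on the deck, so 35 degrees from vertical: 13 mm thick, 40 mm long, tapered tip. At its foot a round black seat, 48 mm wide, 6 mm high. Origin: on the axis in the seat's upper face; z along the axis to the tip (up and to the front), x up the slope, y to the dispenser's left. Within 52 mm of the axis nothing else stands higher than the seat, save the shut arm.
- retaining_arm (a joint): Hinge of the flat aluminium bar (15 x 6 mm, 132 mm from pivot to knob) lying across the spindle 46 mm above the seat face. Turns about the pivot axis, parallel to the spindle. 0 = shut (stop); grows as the knob end swings up the slope to the back (negative turn about the spindle's z); stop at 1.5 rad. Stiff (0.09 N m), stays where left. A gripper at the spindle clears it from about 1.2 rad.
- lock_pin (a joint): Locking plunger at the arm's free end, sliding along the spindle's z. 0 = in: its 7 mm pin sits 10 mm deep in the catch post and blocks the arm. The arm turns once it is out more than 11 mm; stop at 0.018 m. Stiff (3 N), stays where left. It goes in again only with the arm at its shut stop (within about 0.025 rad).
- pin_knob (a point): Middle of the plunger's black knob: round, 23 mm diameter, 26 mm tall along the spindle's z, to be gripped round its side; its lower edge lies 13 mm below this point, the arm's upper face 25 mm below it when the pin is in. Moves with pin and arm (132 mm from the pivot axis). Its z is the spindle's z.
- pivot_axis (a point): Point on the arm's pivot axis, halfway through the arm's thickness: 66 mm to the right of the spindle's axis (spindle's -y) and 49 mm above the seat face along the spindle's z. Fixed on the dispenser.
- tape_roll: Bystander: roll of black insulating tape lying flat, 70 mm diameter, 19 mm tall. Origin: centre of its underside.
- screw_jar: Bystander: jar with a screw cap, 59 mm diameter, 70 mm tall. Origin: centre of its underside.
- vial_1: Bystander: capped vial standing beside the label roll, 24 mm diameter, 55 mm tall. Origin: centre of its underside.
- vial_2: Bystander: capped vial standing on the other side of the label roll, 24 mm diameter, 55 mm tall. Origin: centre of its underside.
- vial_3: Bystander: capped vial standing left of the dispenser, 24 mm diameter, 55 mm tall. Origin: centre of its underside.
- wash_bottle: Bystander: white wash bottle standing at the back, 60 mm wide, 189 mm tall. Origin: centre of its underside.
Things that resemble listed ones, but are neither listed nor needed, are in the scene too. Leave any blue or yellow look-alike of the label_roll alone.

How it is judged:
On the way, in this order (a step that is already met when the one before it is completed fails the run):
1. the locking knob is pulled out (value of joint lock_pin above 0.01 m), for 0.1 s.
2. the retaining arm is swung clear of the spindle (value of joint retaining_arm above 0.75 rad), for 0.1 s.
3. the label roll is home on the spindle (z of label_roll in the frame of spindle between -0.004 and 0.004 m and distance between label_roll and spindle below 0.009 m and angle between the z axis of label_roll and the z axis of spindle, either way round below 0.12 rad), for 0.2 s.
At the end, for the whole second after the job is handed in: the label roll sits on the spindle within 4 mm of the seat, square to it and at rest, the retaining arm is shut (within 0.04 rad) and the locking knob is pressed in to within 3 mm; the roll is released (all of step 3 and linear speed of label_roll below 0.02 m/s and value of joint retaining_arm below 0.04 rad and value of joint lock_pin below 0.003 m); the robot touches nothing.
It fails at once if a bystander was shifted by more than 30 mm (distance of any of tape_roll, screw_jar, vial_1, vial_2, vial_3, wash_bottle from where it was at the start of the episode above 0.03 m).
It fails at once if a vial, the jar or the bottle was knocked over (angle between any of vial_1, vial_2, vial_3, screw_jar, wash_bottle's own z axis and vertical above 0.6 rad).
It also fails if it takes over 64 s, if anything falls off the work surface, if the arm or the gripper's body presses on something with over 40 N, if the wrist force passes 120 N, or if a joint passes its speed limit or range.

## Working session

There is one attempt and no reset: what is moved stays moved. The work goes in short steps, Python scripts to look and compute and a tool call to move; the robot and the scene stay as the last step left them, time stands still between calls to the robot, and variables do not carry over. Pictures are saved under pics/ and viewed, at most 10 in all, crops included, and the job is handed in when it is done.

Besides the shell and the picture viewer there is one more tool, called after ">>>" as name([rows], argument=value, ...), one row to a line, values as JSON. arm_command: Moves the arm, as the interface text tells. Shifts and turns lie within -1 to 1; 1 stands for 75 cm of shift or 60 degrees of turn. Its arguments: {"type":"object","properties":{"steps":{"type":"array"},"grip_force":{"type":"number"}},"required":["steps"]}

```bash
ls; mkdir -p pics
cat > h.py <<'E'
import numpy as np, cv2
from plant import get_state, read_camera, sign_off, recognise
from scipy.spatial.transform import Rotation as Ro
def proj(p,X):
    c=p['R']@np.asarray(X,float)+p['t']; s=c[:2]/c[2]; s=s*(1+p['k1']*(s@s))
    return (np.asarray(p['K'])@[s[0],s[1],1])[:2]   # col,row
def ray(p,rc):
    K=np.asarray(p['K']); d=np.array([(rc[1]-K[0,2])/K[0,0],(rc[0]-K[1,2])/K[1,1]]); s=d.copy()
    for _ in range(20): s=d/(1+p['k1']*(s@s))
    R=np.asarray(p['R']); v=R.T@[s[0],s[1],1]; return -R.T@np.asarray(p['t']), v/np.linalg.norm(v)
def tri(p1,a,p2,b):
    o1,v1=ray(p1,a);o2,v2=ray(p2,b)
    s=np.linalg.lstsq(np.c_[v1,-v2],o2-o1,rcond=None)[0]
    x,y=o1+s[0]*v1,o2+s[1]*v2
    return (x+y)/2,np.linalg.norm(x-y)
def onz(p,rc,z):
    o,v=ray(p,rc); return o+v*(z-o[2])/v[2]
E
cat > a.py <<'E'
from h import *
import pickle
P={n:read_camera(n) for n in('scene','top')}
pickle.dump(P,open('p0.pkl','wb'))
for n in P:
    p=P[n]; cv2.imwrite(f'pics/{n}0.png',p['pixels'][...,::-1]); print(n,np.round(ray(p,(200,320)),3).tolist(),p['k1'],p['K'][0][0])
    for q in ['label_roll','dispenser','spindle','retaining_arm','pin_knob','vial_1','tape_roll','screw_jar','wash_bottle']:
        print(q,[(np.round(d['point']).tolist(),round(d['conf'],2)) for d in recognise(p,q)])
print(get_state())
E
python3 a.py
```

```text
pics
scene [[-0.298, -0.866, 0.676], [0.649, 0.613, -0.45]] 0.003643670370092613 481.876184276174
label_roll [([222.0, 230.0], 0.91), ([203.0, 214.0], 0.84), ([194.0, 249.0], 0.79), ([219.0, 192.0], 0.71), ([242.0, 241.0], 0.69), ([278.0, 357.0], 0.68)]
dispenser [([198.0, 302.0], 0.77)]
spindle [([199.0, 298.0], 0.62)]
retaining_arm [([182.0, 284.0], 0.88)]
pin_knob []
vial_1 [([202.0, 231.0], 0.51), ([198.0, 199.0], 0.49)]
tape_roll [([280.0, 356.0], 0.96)]
screw_jar [([239.0, 398.0], 0.75), ([281.0, 357.0], 0.51)]
wash_bottle [([155.0, 295.0], 0.75)]
top [[0.352, -0.012, 1.266], [0.159, -0.014, -0.987]] -0.028168098743584474 457.7786009953068
label_roll [([283.0, 222.0], 0.95), ([258.0, 253.0], 0.75), ([198.0, 218.0], 0.68), ([243.0, 207.0], 0.62), ([275.0, 291.0], 0.56)]
dispenser [([194.0, 303.0], 0.85), ([208.0, 269.0], 0.24)]
spindle [([195.0, 298.0], 0.45)]
retaining_arm []
pin_knob []
vial_1 [([256.0, 190.0], 0.63), ([166.0, 221.0], 0.62), ([238.0, 235.0], 0.41)]
tape_roll [([249.0, 416.0], 0.69), ([164.0, 223.0], 0.3)]
screw_jar [([186.0, 414.0], 0.7), ([250.0, 417.0], 0.32)]
wash_bottle [([130.0, 226.0], 0.82)]
{'time': 1.0, 'qpos': array([ 1.12899961e+00,  2.86298645e-01,  1.57668044e+00,  1.28760041e-05,
        1.27859427e+00, -1.50020330e-01]), 'dq': array([-0.00058438,  0.00184157,  0.00017567, -0.00059086,  0.00150057,
        0.00155348]), 'joint_efforts': array([-5.21475686e-04, -4.05977011e+01, -2.92943341e+01, -1.60337909e-04,
        5.02370731e-04,  1.52656179e-05]), 'eef_pos': array([0.19414666, 0.64647279, 0.23133638]), 'tcp_rot': array([ 1.45373079e-01,  9.89376909e-01,  1.10247105e-05, -3.08426998e-06]), 'contact_force': array([-0.30053306,  0.26656624,  0.14730458]), 'wrist_torque': array([ 0.02053092, -0.00287189, -0.01824368]), 'finger_force': 0.0, 'opening': 0.9991174587582831}
```

View pics/scene0.png

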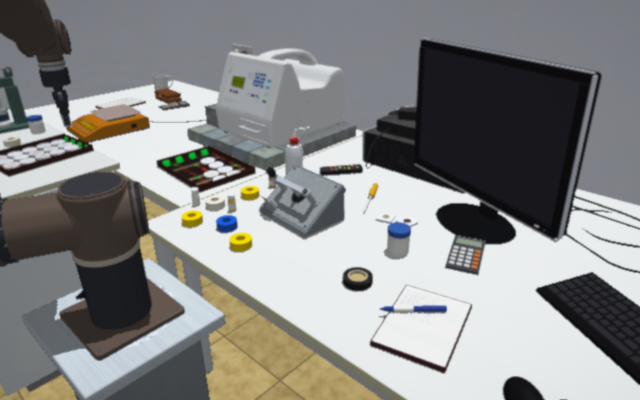

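View pics/top0.png

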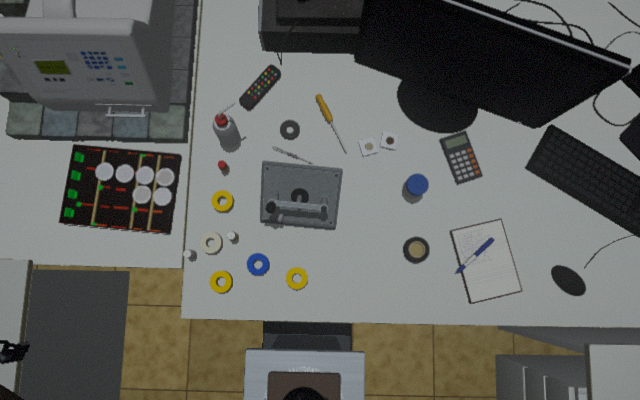

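The cream roll is at about (243,211) in the top view and (202,215) in the scene view. Its vials are at about (237,233) and (254,189) in the top view. The dispenser is around (300,195), with the arm bar running from about (271,207) to (322,213).

Run:
```python
import pickle,cv2,numpy as np
P=pickle.load(open('p0.pkl','rb'))
def crop(n,c0,c1,r0,r1,k,f):
    im=cv2.resize(P[n]['pixels'][r0:r1,c0:c1,::-1],None,fx=k,fy=k,interpolation=cv2.INTER_CUBIC)
    for c in range(-(-c0//10)*10,c1,10):cv2.putText(im,str(c),((c-c0)*k,10),0,.35,(0,0,255));cv2.line(im,((c-c0)*k,12),((c-c0)*k,18),(0,0,255))
    for r in range(-(-r0//10)*10,r1,10):cv2.putText(im,str(r),(0,(r-r0)*k+4),0,.35,(0,0,255));cv2.line(im,(24,(r-r0)*k),(30,(r-r0)*k),(0,0,255))
    cv2.imwrite(f,im)
crop('top',180,350,150,265,4,'pics/c1.png') if 0 else crop('top',180,345,155,265,4,'pics/c1.png')
crop('scene',185,350,160,245,4,'pics/c2.png')
```

```text
(no output)
```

View pics/c1.png

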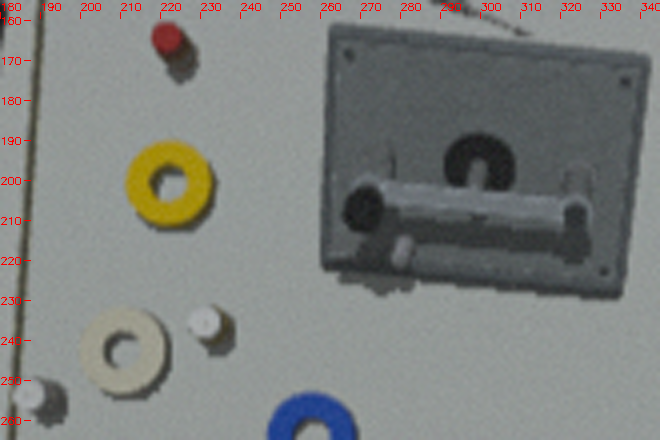

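View pics/c2.png

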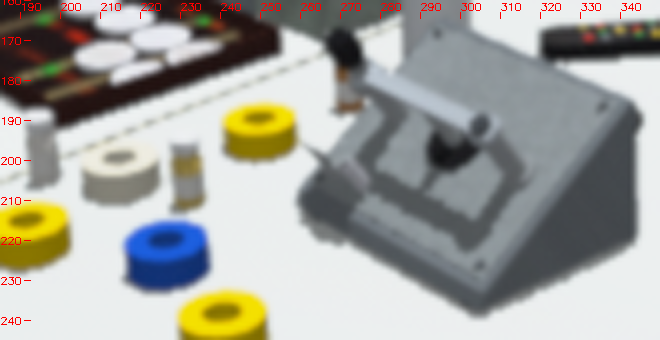

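```bash
cat > fit.py <<'E'
from h import *
import pickle
from scipy.optimize import least_squares
P=pickle.load(open('p0.pkl','rb'));T,S=P['top'],P['scene']
a=np.radians(35)
def frames(q):
    Rz=Ro.from_euler('z',q[2]).as_matrix(); o=np.array([q[0],q[1],0])
    W=lambda v:o+Rz@np.asarray(v,float)
    z=np.array([-np.sin(a),0,np.cos(a)]);x=np.array([np.cos(a),0,np.sin(a)])
    c=np.array([0,0,118-78*np.tan(a)*1000/1000])/1000
    c=np.array([0,0,.118-.078*np.tan(a)])+q[3]*x+.006*z
    Rs=Rz@np.c_[x,[0,1,0],z]
    return W,W(c),Rs
hf=.118-.156*np.tan(a)
C={'bl':(.078,.105,.118),'br':(.078,-.105,.118),'fr':(-.078,-.105,hf),'fl':(-.078,.105,hf),'frb':(-.078,-.105,0),'brb':(.078,-.105,0),'flb':(-.078,.105,0)}
D=[(T,'bl',262.5,161.5),(T,'br',342,169.5),(T,'frb',335,229.5),(T,'flb',260.3,222),
   (S,'br',344,185),(S,'fr',305,235),(S,'frb',305,239),(S,'brb',344,220.5),(S,'bl',294,166.5)]
E_=[(T,(0,0,0),299.9,195.2),(T,(0,.066,.086),270.5,206.5),(S,(0,.066,.075),269.8,170.5),(T,(0,-.066,.052),323.9,208.5),(S,(0,-.066,.052),305.8,191)]
def res(q):
    W,c,Rs=frames(q)
    r=[proj(p,W(C[k]))-[u,v] for p,k,u,v in D]+[proj(p,c+Rs@np.array(k))-[u,v] for p,k,u,v in E_]
    return np.ravel(r)
if __name__=='__main__':
    s=least_squares(res,[.55,0,0,0],loss='soft_l1'); q=s.x; np.save('q.npy',q)
    print(np.round(q,4)); print(np.round(res(q).reshape(-1,2),1).tolist())
    W,c,Rs=frames(q); print('seat',c.round(4),'knob',(c+Rs@[0,.066,.077]).round(4),'pivot',(c+Rs@[0,-.066,.049]).round(4))
    print('roll top tri',tri(T,(242.6,210.9),S,(199.3,212.4)), onz(T,(242.6,210.9),.025),onz(S,(199.3,212.4),.025))
    print('knob tri',tri(T,(206.5,270.5),S,(169.5,269.8)))
    for n,(r,co) in {'capA':(235.5,231.5),'capB':(253.5,187.5),'v3':(164.5,222)}.items(): print(n,onz(T,(r,co),.055).round(4))
    print('scene vials',onz(S,(188.5,194.5),.055),onz(S,(196,227.8),.055))
    for i,(p,n) in enumerate(((T,'t'),(S,'s'))):
        b=p['pixels'].astype(int); m=((b[...,0]>150)&(b[...,0]-b[...,2]>15)&(b[...,0]-b[...,2]<70)).astype(np.uint8)
        k,l,st,ce=cv2.connectedComponentsWithStats(m)
        for j in range(1,k):
            if st[j,4]>40: print(n,st[j].tolist(),ce[j].round(1))
E
python3 fit.py
```

```text
[ 0.5553  0.0246 -0.0596  0.0058]
[[-1.3, -2.2], [0.4, -3.6], [0.5, 0.9], [-0.2, 2.2], [0.2, -1.8], [-1.9, 2.8], [-1.8, 1.6], [-0.2, 0.1], [0.5, -3.7], [-0.3, -0.3], [0.1, 0.9], [1.5, 2.5], [0.1, -2.8], [0.3, 0.9]]
seat [0.5566 0.0246 0.0716] knob [0.5164 0.0931 0.1347] pivot [ 0.5246 -0.0397  0.1118]
roll top tri (array([0.42617784, 0.26297027, 0.02711365]), np.float64(0.0037406828801616913)) [0.42783148 0.26234507 0.025     ] [0.42715701 0.26796122 0.025     ]
knob tri (array([0.51319868, 0.09338527, 0.14497262]), np.float64(0.0001979117798126701))
capA [0.4461 0.2022 0.055 ]
capB [0.3959 0.3158 0.055 ]
v3 [0.638 0.238 0.055]
scene vials [0.40080882 0.31736207 0.055     ] [0.43686399 0.19974556 0.055     ]
s [71, 104, 66, 19, 425] [111.3 111.7]
s [206, 195, 18, 9, 55] [213.9 199.8]
s [146, 198, 23, 23, 86] [155.1 212.2]
s [175, 257, 10, 27, 59] [180.2 272.1]
s [348, 272, 19, 9, 71] [356.6 276.7]
s [200, 275, 57, 38, 96] [218.4 289.4]
s [203, 296, 23, 19, 45] [214.1 305.2]
s [210, 314, 57, 41, 208] [235.7 328.2]
s [271, 323, 21, 20, 100] [279.6 333.8]
s [233, 339, 37, 35, 220] [251.6 351.7]
s [286, 339, 28, 35, 89] [301.9 353.7]
s [307, 354, 72, 44, 77] [341.3 372. ]
s [269, 359, 18, 19, 131] [277.5 366.9]
s [282, 369, 24, 31, 48] [291.2 383.9]
s [258, 382, 29, 18, 97] [269.6 392. ]
s [0, 393, 21, 7, 80] [ 10.4 396.8]
```

Run:
```python
import pickle,cv2,numpy as np
P=pickle.load(open('p0.pkl','rb'));k=6
def crop(n,c0,c1,r0,r1):
    im=P[n]['pixels'][r0:r1,c0:c1,::-1].astype(float); im=np.clip(255*(im/255)**.6,0,255).astype(np.uint8)
    im=cv2.resize(im,None,fx=k,fy=k,interpolation=cv2.INTER_CUBIC)
    for c in range(c0,c1):
        if c%5==0: cv2.line(im,((c-c0)*k+3,0),((c-c0)*k+3,8 if c%10==0 else 4),(0,0,255)); 
        if c%10==0: cv2.putText(im,str(c),((c-c0)*k+5,10),0,.3,(0,0,255))
    for r in range(r0,r1):
        if r%5==0: cv2.line(im,(0,(r-r0)*k+3),(8 if r%10==0 else 4,(r-r0)*k+3),(0,0,255))
        if r%10==0: cv2.putText(im,str(r),(9,(r-r0)*k+6),0,.3,(0,0,255))
    return im
def hs(a,b):
    h=max(a.shape[0],b.shape[0]);o=np.full((h,800,3),255,np.uint8);o[:a.shape[0],:a.shape[1]]=a;o[:b.shape[0],a.shape[1]+6:a.shape[1]+6+b.shape[1]]=b;return o
cv2.imwrite('pics/c3.png',np.vstack([hs(crop('top',262,332,183,228),crop('scene',262,320,163,210)),hs(crop('top',183,240,228,262),crop('scene',188,236,180,215))]))
```

```text
(no output)
```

View pics/c3.png

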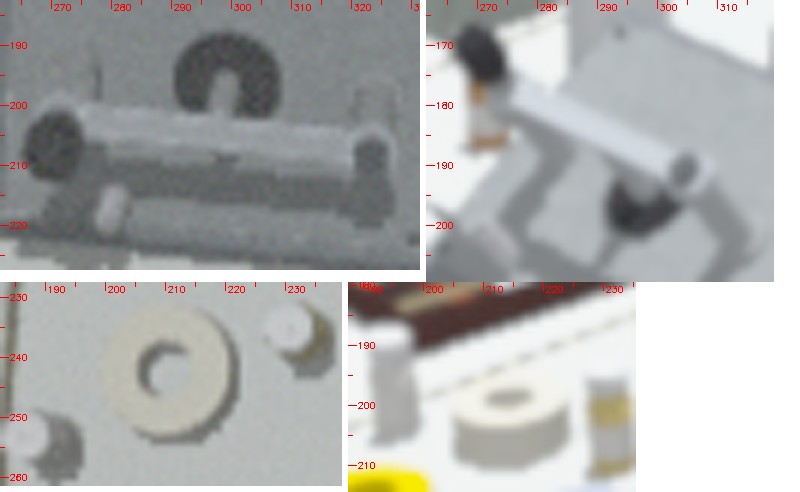

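The top view shows the knob blob at cols 265.5–275.3, rows 200.8–212.8, and the seat at cols 290.5–308.3 with its top at row 188. The roll face centre is about (210.6,242.5) in the top view and (214.5,199) in the scene view. I'll fit to these silhouettes.

```bash
cat > fit2.py <<'E'
from h import *
import pickle
from scipy.optimize import least_squares
P=pickle.load(open('p0.pkl','rb'));T,S=P['top'],P['scene']
a=np.radians(35);th=np.linspace(0,2*np.pi,60)
B=np.c_[[np.cos(a),0,np.sin(a)],[0,1,0],[-np.sin(a),0,np.cos(a)]]
def cyl(c,r,z0,z1): return np.array([[c[0]+r*np.cos(t),c[1]+r*np.sin(t),z] for z in(z0,z1) for t in th])
def box(p,X): u=np.array([proj(p,x) for x in X]); return np.r_[u.min(0),u.max(0)]
kn=cyl((0,.066),.0115,.064,.090); seat=cyl((0,0),.024,-.006,0); st=cyl((0,0),.024,0,0)
def Rs(yaw): return Ro.from_euler('z',yaw).as_matrix()@B
def res(q):
    R=Rs(q[3]); w=lambda X:X@R.T+q[:3]
    r=[box(T,w(kn))-[265.5,200.8,275.3,212.8], box(S,w(kn))-[266.8,166.7,274.8,176.4],
       (box(T,w(st))-[290.5,188,308.3,0])[:3], (box(S,w(seat))-[291.5,0,0,202.2])[[0,3]]]
    pv=w(np.array([[0,-.066,.053]]))[0]; r+=[proj(T,pv)-[323.3,208.3],proj(S,pv)-[304.5,190.8]]
    return np.concatenate(r)
s=least_squares(res,[.55,.02,.07,-.06],loss='soft_l1');q=s.x;np.save('q2.npy',q)
print(q.round(4));print(res(q).round(1)); R=Rs(q[3]);print('knob',(q[:3]+R@[0,.066,.077]).round(4))
w=lambda v:q[:3]+R@v
for n,v in {'tip':(0,0,.04),'seat':(0,0,0)}.items(): print(n,[proj(p,w(np.array(v))).round(1) for p in(T,S)])
print('knob tri',tri(T,(206.9,270.4),S,(171.5,270.9)),'roll',tri(T,(242.5,210.6),S,(199,214.5)),onz(T,(242.5,210.6),.025),onz(S,(199,214.5),.025))
def f(v,p,pz): 
    return 0
for z in(.0,.055): print('vials',z,[onz(T,x,z).round(4).tolist() for x in((234.8,230.5),(252.7,187.6))],[onz(S,x,z).round(4).tolist() for x in((195.5,228),(187.5,194.5))])
E
python3 fit2.py
```

```text
[ 0.5525  0.0245  0.0757 -0.0837]
[-0.4 -0.7  0.5  0.2 -2.7 -1.3  1.   1.  -0.  -0.2  0.3 -1.3  0.2  0.4
 -0.5 -0.3  0.1]
knob [0.514  0.0939 0.1387]
tip [array([298.2, 202.8]), array([291. , 186.1])]
seat [array([299.5, 196.1]), array([297.7, 194.2])]
knob tri (array([0.51444461, 0.09318693, 0.13830143]), np.float64(0.003520050485954183)) roll (array([0.42906239, 0.26185137, 0.02729379]), np.float64(0.0027617522618255848)) [0.42808149 0.26317378 0.025     ] [0.43264592 0.26486292 0.025     ]
vials 0.0 [[0.4522, 0.2148, 0.0], [0.4001, 0.3305, 0.0]] [[0.5046, 0.2966, 0.0], [0.4672, 0.4289, 0.0]]
vials 0.055 [[0.4479, 0.205, 0.055], [0.398, 0.3156, 0.055]] [[0.4393, 0.202, 0.055], [0.4049, 0.3235, 0.055]]
```

```bash
cat >> h.py <<'E'
try: q=np.load('q2.npy')
except Exception: q=None
a_=np.radians(35); B_=np.c_[[np.cos(a_),0,np.sin(a_)],[0,1,0],[-np.sin(a_),0,np.cos(a_)]]
YAW=-0.078; RS=Ro.from_euler('z',YAW).as_matrix()@B_
KN0=np.array([.514,.0935,.1385])           # knob middle, pin in, arm shut
SEAT=KN0-RS@[0,.066,.077]
RT=RS@np.array([[0,1,0],[1,0,0],[0,0,-1.]]) # tool: x=ys, y=xs, z=-zs
def knob(phi,out,seat=None): return SEAT+RS@[.132*np.sin(phi),-.066+.132*np.cos(phi),.077+out]
def cmd(pos,R):
    s=get_state(); R0=Ro.from_quat(s['tcp_rot'])
    t=R0.inv().apply(np.asarray(pos)-s['eef_pos'])/.75; w=(R0.inv()*Ro.from_matrix(R)).as_rotvec()/np.radians(60)
    print('t',t.round(4).tolist(),'w',w.round(4).tolist()); return t,w
E
python3 -c "
from h import *
print(SEAT)
cmd(KN0+RS@[0,0,.06],RT)"
```

```text
[0.55288832 0.02425926 0.07542529]
t [-0.5757, -0.5932, 0.0582] w [-0.4899, -0.395, 1.2527]
```

>>> arm_command([
  {"translation": [-0.3,-0.3,-0.1],"twist": [0,0,0.6],"fingers": 0.2},
  {"translation": [-0.3,-0.3,-0.1],"twist": [0,0,0.6],"fingers": 0.2},
  {"translation": [-0.5,-0.5,-0.1],"twist": [0,0,0.8],"fingers": 0.2},
  {"translation": [-0.5,-0.5,-0.1],"twist": [0,0,0.9],"fingers": 0.2},
  {"translation": [-0.5,-0.5,-0.1],"twist": [0,0,0.9],"fingers": 0.2},
])

```text
time: 1.62
eef_pos: [0.3407, 0.3735, 0.2817]
tcp_rot: [0.579, 0.815, 0.0, 0.0]
contact_force: [1.6, -0.2, 0.2]
opening: 0.601
finger_force: 0.0
```

```bash
python3 -c "
from h import *
s=get_state();print(s['eef_pos'],s['time'],s['opening'])
cmd(KN0+RS@[0,0,.06],RT)"
```

```text
[0.34067066 0.37352351 0.28168118] 1.625 0.6006807804308407
t [-0.4102, 0.053, 0.1254] w [-0.5739, -0.121, 0.3826]
```

>>> arm_command([
  {"translation": [-0.41,0.053,0.0],"twist": [-0.574,-0.121,0.383],"fingers": 0.2},
  {"translation": [-0.41,0.053,0.0],"twist": [-0.574,-0.121,0.383],"fingers": 0.2},
  {"translation": [-0.41,0.053,0.0],"twist": [-0.574,-0.121,0.383],"fingers": 0.2},
  {"translation": [-0.41,0.053,0.0],"twist": [-0.574,-0.121,0.383],"fingers": 0.2},
  {"translation": [-0.41,0.053,0.0],"twist": [-0.574,-0.121,0.383],"fingers": 0.2},
])

```text
time: 2.25
eef_pos: [0.479, 0.0979, 0.2796]
tcp_rot: [0.698, 0.65, 0.204, 0.22]
contact_force: [1.1, 0.5, 0.3]
opening: 0.597
finger_force: 0.0
```

```bash
python3 -c "
from h import *
cmd(KN0+RS@[0,0,.06],RT)"
```

```text
t [-0.0021, -0.0694, 0.1011] w [-0.0008, -0.0032, 0.0054]
```

Tracking is good. I'll settle at the pre-grasp pose, then check the gripper against the knob in both pictures.

>>> arm_command([
  {"translation": [-0.002,-0.069,0.1],"twist": [0,-0.003,0.005],"fingers": 0.2},
  {"translation": [-0.002,-0.069,0.1],"twist": [0,-0.003,0.005],"fingers": 0.2},
  {"translation": [-0.002,-0.069,0.1],"twist": [0,-0.003,0.005],"fingers": 0.2},
  {"translation": [-0.002,-0.069,0.1],"twist": [0,-0.003,0.005],"fingers": 0.2},
])

```text
time: 2.75
eef_pos: [0.482, 0.0975, 0.1922]
tcp_rot: [0.7, 0.647, 0.205, 0.222]
contact_force: [0.2, -0.4, 0.1]
opening: 0.6
finger_force: 0.0
```

```bash
cat > view.py <<'E'
from h import *
import sys,json
def comp(f,boxes,k=6,mark=[]):
    ims=[]
    for n,c0,c1,r0,r1 in boxes:
        p=read_camera(n); im=p['pixels'][r0:r1,c0:c1,::-1].astype(float); im=np.clip(255*(im/255)**.6,0,255).astype(np.uint8)
        im=cv2.resize(im,None,fx=k,fy=k,interpolation=cv2.INTER_CUBIC)
        for X in mark:
            u=proj(p,X); cv2.circle(im,(int((u[0]-c0)*k+k/2),int((u[1]-r0)*k+k/2)),2,(0,0,255),-1)
        for c in range(c0,c1):
            if c%10==0: cv2.line(im,((c-c0)*k+3,0),((c-c0)*k+3,6),(0,0,255)); cv2.putText(im,str(c),((c-c0)*k+5,10),0,.3,(0,0,255))
        for r in range(r0,r1):
            if r%10==0: cv2.line(im,(0,(r-r0)*k+3),(6,(r-r0)*k+3),(0,0,255)); cv2.putText(im,str(r),(9,(r-r0)*k+6),0,.3,(0,0,255))
        ims.append(im)
    h=max(i.shape[0] for i in ims); cv2.imwrite(f,np.hstack([cv2.copyMakeBorder(i,0,h-i.shape[0],0,6,0,value=(255,255,255)) for i in ims]))
E
python3 - <<'E'
from view import *
s=get_state(); print(s['eef_pos'],s['contact_force']); cmd(KN0+RS@[0,0,-.014],RT)
comp('pics/d1.png',[('top',250,315,165,240),('scene',245,310,130,205)],6,[s['eef_pos'],KN0,KN0-RS@[0,0,.013],KN0+RS@[0,0,.013]])
E
```

```text
[0.48200166 0.0975225  0.19215938] [ 0.16687289 -0.38461034  0.08021068]
t [-0.002, -0.0061, 0.1019] w [0.0023, -0.0001, -0.0004]
```

View pics/d1.png

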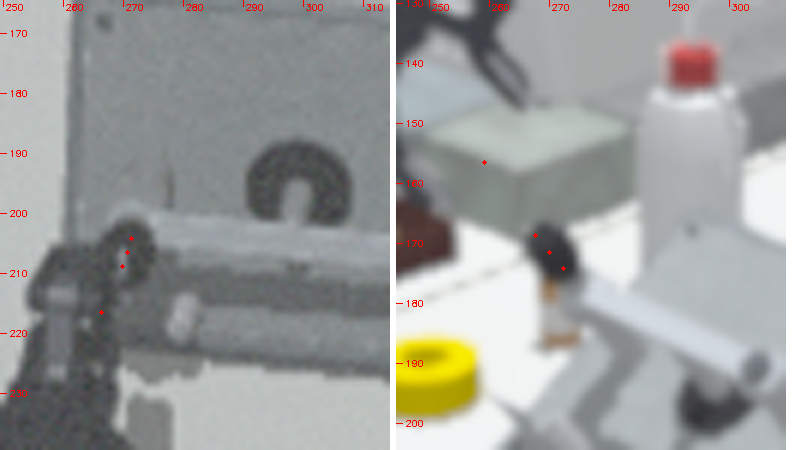

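Run:
```python
from h import *
s=get_state();R=Ro.from_quat(s['tcp_rot']).as_matrix();e=s['eef_pos']
for n in('top','scene'):
    p=read_camera(n)
    for v in((0,0,0),(0,.026,-.005),(0,-.026,-.005),(0,.04,-.05),(0,-.04,-.05),(0,0,-.073),(0,0,-.15)): print(n,v,proj(p,e+R@np.array(v)).round(1))
```

```text
top (0, 0, 0) [266.4 216.5]
top (0, 0.026, -0.005) [266.5 207.7]
top (0, -0.026, -0.005) [265.7 227.1]
top (0, 0.04, -0.05) [263.8 211.2]
top (0, -0.04, -0.05) [262.5 241.9]
top (0, 0, -0.073) [261.6 231.9]
top (0, 0, -0.15) [255.8 250.5]
scene (0, 0, 0) [259.2 156.3]
scene (0, 0.026, -0.005) [264.2 148.1]
scene (0, -0.026, -0.005) [252.3 162.3]
scene (0, 0.04, -0.05) [258.8 133.7]
scene (0, -0.04, -0.05) [239.9 156. ]
scene (0, 0, -0.073) [244.7 139.3]
scene (0, 0, -0.15) [228.1 119.7]
```

>>> arm_command([
  {"translation": [-0.002,-0.006,0.05],"twist": [0.002,0,0],"fingers": 0.2},
  {"translation": [-0.002,-0.006,0.09],"twist": [0.002,0,0],"fingers": 0.2},
  {"translation": [-0.002,-0.006,0.1],"twist": [0.002,0,0],"fingers": 0.2},
  {"translation": [-0.002,-0.006,0.1],"twist": [0.002,0,0],"fingers": 0.2},
])

```text
time: 3.45
eef_pos: [0.5202, 0.0928, 0.1264]
tcp_rot: [0.701, 0.648, 0.203, 0.22]
contact_force: [-0.3, 0.4, 0.0]
opening: 0.595
finger_force: 0.0
```

>>> arm_command([
  {"translation": [0,0,0],"twist": [0,0,0],"fingers": -0.3},
  {"translation": [0,0,0],"twist": [0,0,0],"fingers": -0.6},
  {"translation": [0,0,0],"twist": [0,0,0],"fingers": -0.8},
  {"translation": [0,0,0],"twist": [0,0,0],"fingers": -0.8},
], grip_force=25)

```text
time: 3.95
eef_pos: [0.5209, 0.0928, 0.1277]
tcp_rot: [0.7, 0.647, 0.204, 0.221]
contact_force: [-3.8, 0.9, 5.6]
opening: 0.258
finger_force: 26.1
```

>>> arm_command([
  {"translation": [0,0,-0.01],"twist": [0,0,0],"fingers": -0.8},
  {"translation": [0,0,-0.018],"twist": [0,0,0],"fingers": -0.8},
  {"translation": [0,0,-0.022],"twist": [0,0,0],"fingers": -0.8},
  {"translation": [0,0,-0.022],"twist": [0,0,0],"fingers": -0.8},
])

```text
time: 4.45
eef_pos: [0.5114, 0.0935, 0.141]
tcp_rot: [0.7, 0.647, 0.204, 0.221]
contact_force: [1.7, 2.1, 3.6]
opening: 0.259
finger_force: 25.6
```

Run:
```python
from h import *
s=get_state();R0=Ro.from_quat(s['tcp_rot']);e=s['eef_pos']
print('moved',(RS.T@(e-[.5209,.0928,.1277])).round(4), 'F in spindle',(RS.T@s['contact_force']).round(1),s['opening'])
p0=knob(0,0)
for d in (.1,.2,.4,.6,.8,1.0,1.2,1.4): print(d,(R0.inv().apply(knob(d,0)-p0)/.75).round(4).tolist())
```

```text
moved [-0.0001 -0.      0.0163] F in spindle [3.4 2.2 2.1] 0.2592591699633065
0.1 [-0.0009, 0.0176, 0.0]
0.2 [-0.0035, 0.035, 0.0]
0.4 [-0.0138, 0.0685, 0.0]
0.6 [-0.0307, 0.0994, 0.0]
0.8 [-0.0533, 0.1263, 0.0001]
1.0 [-0.0808, 0.1482, 0.0001]
1.2 [-0.1121, 0.1641, 0.0001]
1.4 [-0.1459, 0.1736, 0.0001]
```

Run:
```python
from h import *
s=get_state();R0=Ro.from_quat(s['tcp_rot']); print(s['qpos'])
for d in (.14,.28,.42,.56,.7): print(d,(R0.inv().apply(knob(d,0)-knob(0,0))/.75).round(4).tolist(),round(d/1.0472,3))
```

```text
[ 0.01015402 -0.22974801  2.37104006 -0.13193325  0.39385591  0.19498112]
0.14 [-0.0017, 0.0246, 0.0] 0.134
0.28 [-0.0068, 0.0486, 0.0] 0.267
0.42 [-0.0152, 0.0718, 0.0] 0.401
0.56 [-0.0268, 0.0935, 0.0] 0.535
0.7 [-0.0413, 0.1134, 0.0001] 0.668
```

>>> arm_command([
  {"translation": [-0.002,0.025,0],"twist": [0,0,0.134],"fingers": -0.8},
  {"translation": [-0.007,0.049,0],"twist": [0,0,0.267],"fingers": -0.8},
  {"translation": [-0.015,0.072,0],"twist": [0,0,0.401],"fingers": -0.8},
  {"translation": [-0.027,0.0935,0],"twist": [0,0,0.535],"fingers": -0.8},
  {"translation": [-0.041,0.113,0],"twist": [0,0,0.668],"fingers": -0.8},
])

```text
time: 5.08
eef_pos: [0.5782, 0.0579, 0.1887]
tcp_rot: [0.881, 0.367, 0.267, 0.136]
contact_force: [4.1, 2.8, 0.5]
opening: 0.257
finger_force: 25.3
```

Run:
```python
from h import *
s=get_state();R0=Ro.from_quat(s['tcp_rot']);e=s['eef_pos']; print(s['qpos'].round(2))
piv=knob(0,.0)-RS@[0,.132,0]
v=RS.T@(e-piv); print('tcp rel pivot',v.round(4),np.hypot(v[0],v[1]),np.arctan2(v[0],v[1]),'F',(RS.T@s['contact_force']).round(1),s['wrist_torque'])
for d in (.84,.98,1.12,1.26,1.38): print(d,(R0.inv().apply(knob(d,0)-knob(.7,0))/.75).round(4).tolist(),round((d-.7)/1.0472,3))
```

```text
[-0.07 -0.15  2.21 -0.    0.48  0.71]
tcp rel pivot [0.0835 0.1015 0.0028] 0.13147197062858124 0.688377940309903 F [ 3.4  3.1 -1.8] [ 0.36465889 -0.30229789  0.51707173]
0.84 [-0.0016, 0.0246, -0.0] 0.134
0.98 [-0.0067, 0.0487, -0.0001] 0.267
1.12 [-0.015, 0.0718, -0.0001] 0.401
1.26 [-0.0265, 0.0936, -0.0002] 0.535
1.38 [-0.0387, 0.1108, -0.0002] 0.649
```

>>> arm_command([
  {"translation": [-0.002,0.025,0],"twist": [0,0,0.134],"fingers": -0.8},
  {"translation": [-0.007,0.049,0],"twist": [0,0,0.267],"fingers": -0.8},
  {"translation": [-0.015,0.072,0],"twist": [0,0,0.401],"fingers": -0.8},
  {"translation": [-0.0265,0.0935,0],"twist": [0,0,0.535],"fingers": -0.8},
  {"translation": [-0.0387,0.111,0],"twist": [0,0,0.65],"fingers": -0.8},
])

```text
time: 5.7
eef_pos: [0.6095, -0.0216, 0.2149]
tcp_rot: [0.952, 0.051, 0.298, 0.039]
contact_force: [5.8, 1.7, 1.3]
opening: 0.259
finger_force: 25.2
```

>>> arm_command([
  {"translation": [0,0,0],"twist": [0,0,0],"fingers": -0.8},
])

```text
time: 5.82
eef_pos: [0.6095, -0.0222, 0.2149]
tcp_rot: [0.952, 0.052, 0.298, 0.04]
contact_force: [6.1, 0.5, 1.5]
opening: 0.259
finger_force: 25.3
```

Run:
```python
from h import *
s=get_state();e=s['eef_pos']; print(s['qpos'].round(2))
piv=knob(0,.0)-RS@[0,.132,0]
v=RS.T@(e-piv); print('tcp rel pivot',v.round(4),np.hypot(v[0],v[1]),np.arctan2(v[0],v[1]),'F',(RS.T@s['contact_force']).round(1),s['wrist_torque'])
np.save('open_e.npy',e);np.save('open_q.npy',s['tcp_rot'])
```

```text
[-0.24 -0.12  2.13  0.18  0.54  1.09]
tcp rel pivot [0.1293 0.0241 0.0028] 0.131475833650393 1.3867154861552298 F [ 5.8  1.  -2.3] [ 0.15734346 -0.71282538  0.13631273]
```

>>> arm_command([
  {"translation": [0,0,0],"twist": [0,0,0],"fingers": 0.0},
  {"translation": [0,0,0],"twist": [0,0,0],"fingers": 0.1},
  {"translation": [0,0,-0.06],"twist": [0,0,0],"fingers": 0.2},
  {"translation": [0,0,-0.12],"twist": [0,0,0],"fingers": 0.2},
  {"translation": [0,0,-0.12],"twist": [0,0,0],"fingers": 0.2},
])

```text
time: 6.45
eef_pos: [0.5572, -0.017, 0.2912]
tcp_rot: [0.952, 0.054, 0.299, 0.041]
contact_force: [-0.2, -0.9, -1.2]
opening: 0.603
finger_force: 0.0
```

```bash
cat >> h.py <<'E'
def down(deg):
    c,s=np.cos(np.radians(deg)),np.sin(np.radians(deg)); return np.array([[-s,c,0],[c,s,0],[0,0,-1.]])
E
python3 - <<'E'
from h import *
cmd([.4295,.2635,.16],down(20))
E
```

```text
t [-0.1903, -0.4031, 0.028] w [0.5973, -0.3069, -1.6647]
```

Run:
```python
from h import *
cmd([.4295,.26,.28],down(20))
```

```text
t [-0.1005, -0.3809, -0.1025] w [0.5973, -0.3069, -1.6647]
```

>>> arm_command([
  {"translation": [-0.1,-0.38,-0.1],"twist": [0.3,-0.154,-0.83],"fingers": 0.6},
  {"translation": [-0.1,-0.38,-0.1],"twist": [0.3,-0.154,-0.83],"fingers": 0.6},
  {"translation": [-0.1,-0.38,-0.1],"twist": [0.3,-0.154,-0.83],"fingers": 0.6},
  {"translation": [-0.1,-0.38,-0.1],"twist": [0.3,-0.154,-0.83],"fingers": 0.6},
  {"translation": [-0.1,-0.38,-0.1],"twist": [0.3,-0.154,-0.83],"fingers": 0.6},
])

```text
time: 7.08
eef_pos: [0.4289, 0.2609, 0.2739]
tcp_rot: [0.855, 0.491, 0.163, 0.02]
contact_force: [1.0, -0.4, 0.5]
opening: 0.798
finger_force: 0.0
```

Run:
```python
from h import *
print(get_state()['qpos'].round(2));cmd([.4295,.2635,.1],down(20))
```

```text
[ 0.33 -0.33  2.13  0.03  1.01  0.85]
t [-0.0569, -0.046, 0.2201] w [0.2868, -0.1535, -0.83]
```

>>> arm_command([
  {"translation": [-0.02,-0.02,0.06],"twist": [0.287,-0.1535,-0.83],"fingers": 0.6},
  {"translation": [-0.057,-0.046,0.15],"twist": [0.287,-0.1535,-0.83],"fingers": 0.6},
  {"translation": [-0.057,-0.046,0.22],"twist": [0.287,-0.1535,-0.83],"fingers": 0.6},
  {"translation": [-0.057,-0.046,0.22],"twist": [0.287,-0.1535,-0.83],"fingers": 0.6},
  {"translation": [-0.057,-0.046,0.22],"twist": [0.287,-0.1535,-0.83],"fingers": 0.6},
])

```text
time: 7.7
eef_pos: [0.4301, 0.2615, 0.0982]
tcp_rot: [0.574, 0.819, -0.002, -0.002]
contact_force: [0.8, 0.2, 0.5]
opening: 0.797
finger_force: 0.0
```

Run:
```python
from view import *
s=get_state();print(s['qpos'].round(2),s['eef_pos'],s['opening']);cmd([.4295,.2635,.005],down(20))
comp('pics/d2.png',[('top',180,245,205,275),('scene',185,250,150,220)],6,[s['eef_pos'],(.4295,.2635,.025),(.4295,.2635,.0)])
```

```text
[ 0.34  0.07  2.09  0.    0.99 -0.  ] [0.43014122 0.26146499 0.09820336] 0.7973148014850494
t [0.0028, 0.0007, 0.1243] w [-0.0047, -0.0003, -0.001]
```

View pics/d2.png

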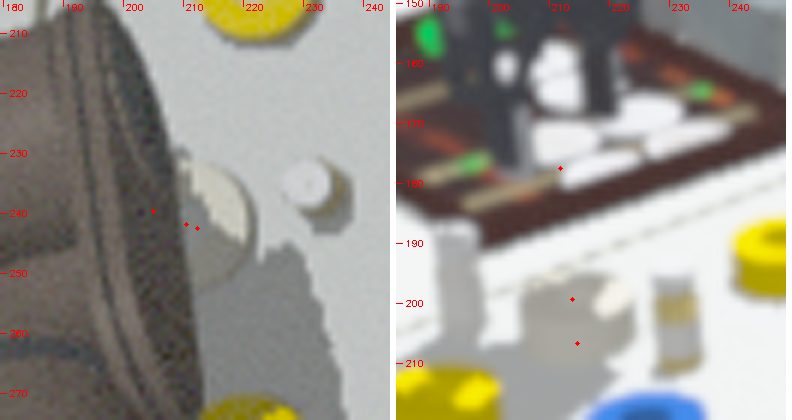

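The picture shows the fingers at about (203,177) and (217,167) in the scene view, straddling the roll centre at (213,199). The vials are clear. Descending.

>>> arm_command([
  {"translation": [0.003,0.001,0.06],"twist": [-0.005,0,0],"fingers": 0.6},
  {"translation": [0.003,0.001,0.1],"twist": [-0.005,0,0],"fingers": 0.6},
  {"translation": [0.003,0.001,0.122],"twist": [-0.005,0,0],"fingers": 0.6},
  {"translation": [0.003,0.001,0.122],"twist": [-0.005,0,0],"fingers": 0.6},
])

```text
time: 8.3
eef_pos: [0.4314, 0.2645, 0.0095]
tcp_rot: [0.577, 0.817, 0.003, 0.002]
contact_force: [0.5, -0.3, 0.9]
opening: 0.801
finger_force: 0.0
```

>>> arm_command([
  {"translation": [0,0,0],"twist": [0,0,0],"fingers": 0.4},
  {"translation": [0,0,0],"twist": [0,0,0],"fingers": 0.2},
  {"translation": [0,0,0],"twist": [0,0,0],"fingers": 0.1},
  {"translation": [0,0,0],"twist": [0,0,0],"fingers": 0.1},
], grip_force=30)

```text
time: 8.8
eef_pos: [0.4339, 0.2654, 0.0124]
tcp_rot: [0.576, 0.817, 0.006, 0.003]
contact_force: [-1.9, -0.7, 5.7]
opening: 0.67
finger_force: 32.6
```

>>> arm_command([
  {"translation": [0,0,0],"twist": [0,0,0],"fingers": 0.5},
  {"translation": [0,0,0],"twist": [0,0,0],"fingers": 0.5},
  {"translation": [0,0,0],"twist": [0,0,0],"fingers": 0.5},
])

```text
time: 9.18
eef_pos: [0.4324, 0.2648, 0.0105]
tcp_rot: [0.576, 0.817, 0.004, 0.002]
contact_force: [1.2, 0.3, 0.8]
opening: 0.75
finger_force: 0.0
```

Run:
```python
from h import *
s=get_state();print(s['eef_pos'],s['opening'],s['contact_force'].round(1));cmd([.4335,.2655,.001],down(20))
```

```text
[0.43242387 0.26482271 0.01048365] 0.7497059388521738 [1.2 0.3 0.8]
t [0.0004, 0.0015, 0.0127] w [0.0096, -0.0012, -0.0064]
```

>>> arm_command([
  {"translation": [0,0.001,0.012],"twist": [0.009,-0.001,-0.006],"fingers": 0.5},
  {"translation": [0,0.001,0.012],"twist": [0.009,-0.001,-0.006],"fingers": 0.5},
])

```text
time: 9.43
eef_pos: [0.4328, 0.265, 0.0007]
tcp_rot: [0.574, 0.819, -0.0, -0.0]
contact_force: [-0.8, 0.9, -0.2]
opening: 0.752
finger_force: 0.0
```

>>> arm_command([
  {"translation": [0,0,0],"twist": [0,0,0],"fingers": 0.3},
  {"translation": [0,0,0],"twist": [0,0,0],"fingers": 0.1},
  {"translation": [0,0,0],"twist": [0,0,0],"fingers": 0.1},
])

```text
time: 9.8
eef_pos: [0.4334, 0.2652, 0.0017]
tcp_rot: [0.574, 0.819, 0.0, 0.0]
contact_force: [-0.4, 0.8, -0.6]
opening: 0.676
finger_force: 32.1
```

>>> arm_command([
  {"translation": [0,0,-0.08],"twist": [0,0,0],"fingers": 0.1},
  {"translation": [0,0,-0.16],"twist": [0,0,0],"fingers": 0.1},
  {"translation": [0,0,-0.24],"twist": [0,0,0],"fingers": 0.1},
  {"translation": [0,0,-0.32],"twist": [0,0,0],"fingers": 0.1},
  {"translation": [0,0,-0.34],"twist": [0,0,0],"fingers": 0.1},
])

```text
time: 10.42
eef_pos: [0.4352, 0.2659, 0.2625]
tcp_rot: [0.574, 0.819, 0.005, 0.003]
contact_force: [-0.6, 0.2, -0.3]
opening: 0.674
finger_force: 32.9
```

Run:
```python
from h import *
s=get_state();print(s['eef_pos'],s['opening'],s['contact_force'].round(1))
print('knob grip vs KN0',(RS.T@(np.array([.5209,.0928,.1277])-KN0)).round(4))
cmd(SEAT+RS@[0,0,.14],RT);cmd(SEAT+RS@[0,0,.065],RT)
```

```text
[0.4351882  0.2658779  0.26251092] 0.6744110169676913 [-0.6  0.2 -0.3]
knob grip vs KN0 [-0.0005 -0.0002 -0.0128]
t [-0.3121, -0.0611, 0.0958] w [-0.564, -0.1267, 0.3937]
t [-0.3358, -0.0098, 0.1783] w [-0.564, -0.1267, 0.3937]
```

>>> arm_command([
  {"translation": [-0.08,0,0],"twist": [-0.1,-0.02,0.07],"fingers": 0.1},
  {"translation": [-0.2,-0.06,0.05],"twist": [-0.564,-0.127,0.394],"fingers": 0.1},
  {"translation": [-0.312,-0.061,0.096],"twist": [-0.564,-0.127,0.394],"fingers": 0.1},
  {"translation": [-0.312,-0.061,0.096],"twist": [-0.564,-0.127,0.394],"fingers": 0.1},
  {"translation": [-0.312,-0.061,0.096],"twist": [-0.564,-0.127,0.394],"fingers": 0.1},
])

```text
time: 11.05
eef_pos: [0.4663, 0.0271, 0.1787]
tcp_rot: [0.704, 0.647, 0.197, 0.217]
contact_force: [-0.3, 0.6, -0.4]
opening: 0.677
finger_force: 32.9
```

Run:
```python
from h import *
s=get_state();print(s['eef_pos'],s['qpos'].round(2))
cmd(SEAT+RS@[0,0,.072],RT)
```

```text
[0.46631438 0.02705666 0.17866297] [-0.19 -0.47  2.46  0.1   0.57 -0.18]
t [0.0059, 0.0169, 0.0826] w [-0.0157, 0.0067, -0.004]
```

>>> arm_command([
  {"translation": [0.006,0.017,0.04],"twist": [-0.016,0.007,-0.004],"fingers": 0.1},
  {"translation": [0.006,0.017,0.083],"twist": [-0.016,0.007,-0.004],"fingers": 0.1},
  {"translation": [0.006,0.017,0.083],"twist": [-0.016,0.007,-0.004],"fingers": 0.1},
  {"translation": [0.006,0.017,0.083],"twist": [-0.016,0.007,-0.004],"fingers": 0.1},
])

```text
time: 11.55
eef_pos: [0.5155, 0.0305, 0.1402]
tcp_rot: [0.697, 0.65, 0.207, 0.222]
contact_force: [0.6, 0.6, -0.1]
opening: 0.673
finger_force: 32.9
```

Run:
```python
from view import *
s=get_state();print(s['eef_pos'],s['qpos'].round(2)); R=Ro.from_quat(s['tcp_rot']).as_matrix()
cmd(SEAT+RS@[0,0,.042],RT)
e=s['eef_pos']+R@[0,0,.0017]
ax=[SEAT,SEAT+RS@[0,0,.04]]
rim=[e+R@[.0295*np.cos(t),.0295*np.sin(t),z] for t in np.linspace(0,6.28,13)[:-1] for z in (0,-.025)]
sr=[SEAT+RS@[.024*np.cos(t),.024*np.sin(t),0] for t in np.linspace(0,6.28,9)[:-1]]
comp('pics/d3.png',[('top',265,330,175,240),('scene',262,327,158,223)],6,ax+rim+sr)
```

```text
[0.51552542 0.03048214 0.14018494] [-0.16 -0.25  2.39  0.14  0.39 -0.21]
t [-0.0045, -0.0086, 0.0435] w [0.0062, -0.0036, 0.0061]
```

View pics/d3.png

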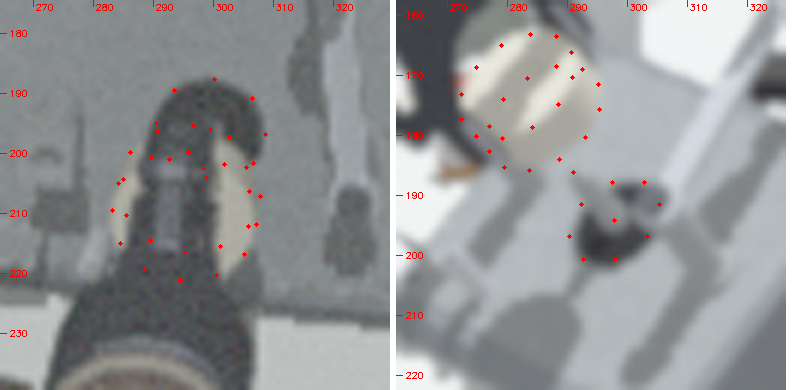

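>>> arm_command([
  {"translation": [-0.0045,-0.0086,0.02],"twist": [0.006,-0.004,0.006],"fingers": 0.1},
  {"translation": [-0.0045,-0.0086,0.04],"twist": [0.006,-0.004,0.006],"fingers": 0.1},
  {"translation": [-0.0045,-0.0086,0.05],"twist": [0.006,-0.004,0.006],"fingers": 0.1},
  {"translation": [-0.0045,-0.0086,0.056],"twist": [0.006,-0.004,0.006],"fingers": 0.1},
])

```text
time: 12.15
eef_pos: [0.5353, 0.0256, 0.1032]
tcp_rot: [0.7, 0.647, 0.205, 0.222]
contact_force: [0.6, 0.1, -0.5]
opening: 0.673
finger_force: 32.9
```

```bash
cat > st.py <<'E'
from h import *
s=get_state();e=s['eef_pos'];print('tcp in spindle mm',(1e3*RS.T@(e-SEAT)).round(1),'F sp',(RS.T@s['contact_force']).round(1),'M',(RS.T@s['wrist_torque']).round(2),s['opening'].round(3))
E
python3 st.py; python3 -c "
from h import *
cmd(SEAT+RS@[0,0,.002],RT)"
```

```text
t [0.0001, -0.0021, 0.0411] w [0.0025, 0.0005, 0.0002]Traceback (most recent call last):
  File "st.py", line 2, in <module>
    s=get_state();e=s['eef_pos'];print('tcp in spindle mm',(1e3*RS.T@(e-SEAT)).round(1),'F sp',(RS.T@s['contact_force']).round(1),'M',(RS.T@s['wrist_torque']).round(2),s['opening'].round(3))
                                                                                                                                                                        ^^^^^^^^^^^^^^^^^^
AttributeError: 'float' object has no attribute 'round'
```

>>> arm_command([
  {"translation": [0,-0.002,0.012],"twist": [0.002,0,0],"fingers": 0.1},
  {"translation": [0,-0.002,0.022],"twist": [0.002,0,0],"fingers": 0.1},
  {"translation": [0,-0.002,0.03],"twist": [0.002,0,0],"fingers": 0.1},
])

```text
time: 12.52
eef_pos: [0.5469, 0.0246, 0.0829]
tcp_rot: [0.7, 0.648, 0.204, 0.221]
contact_force: [-1.1, 0.8, -0.8]
opening: 0.678
finger_force: 32.9
```

```bash
sed -i "s/,s\['opening'\].round(3)//" st.py; python3 st.py
```

```text
tcp in spindle mm [-0.6 -0.1  9.6] F sp [-1.4  0.7 -0. ] M [-0.    0.34  0.04]
```

No lateral force yet. I'll go down until it contacts the seat.

>>> arm_command([
  {"translation": [0,0.001,0.005],"twist": [0,0,0],"fingers": 0.1},
  {"translation": [0,0.001,0.009],"twist": [0,0,0],"fingers": 0.1},
  {"translation": [0,0.001,0.012],"twist": [0,0,0],"fingers": 0.1},
  {"translation": [0,0.001,0.012],"twist": [0,0,0],"fingers": 0.1},
])

```text
time: 13.02
eef_pos: [0.5524, 0.0237, 0.0795]
tcp_rot: [0.701, 0.648, 0.203, 0.219]
contact_force: [1.0, 0.0, -0.6]
opening: 0.672
finger_force: 32.9
```

```bash
python3 st.py
```

```text
tcp in spindle mm [ 2.  -0.6  3.6] F sp [ 0.4  0.1 -1.1] M [0.04 0.35 0.01]
```

>>> arm_command([
  {"translation": [0,-0.002,0.003],"twist": [0,0,0],"fingers": 0.1},
  {"translation": [0,-0.002,0.005],"twist": [0,0,0],"fingers": 0.1},
  {"translation": [0,-0.002,0.005],"twist": [0,0,0],"fingers": 0.1},
])

```text
time: 13.4
eef_pos: [0.553, 0.0233, 0.0776]
tcp_rot: [0.701, 0.649, 0.202, 0.217]
contact_force: [-0.6, 0.1, -0.1]
opening: 0.673
finger_force: 32.9
```

```bash
python3 st.py;  python3 -c "
from h import *
print(get_state()['qpos'])
cmd(SEAT,RT)"
```

```text
tcp in spindle mm [ 1.4 -0.9  1.6] F sp [-0.5  0.   0.3] M [ 0.02  0.32 -0.01]
[-0.16437315 -0.02002568  2.32848896  0.21610952  0.23746744 -0.28133888]
t [0.0013, -0.0018, 0.0022] w [-0.0077, -0.0015, -0.0001]
```

>>> arm_command([
  {"translation": [0,0,0],"twist": [0,0,0],"fingers": 0.3},
  {"translation": [0,0,0],"twist": [0,0,0],"fingers": 0.5},
  {"translation": [0,0,-0.02],"twist": [0,0,0],"fingers": 0.6},
  {"translation": [0,0,-0.06],"twist": [0,0,0],"fingers": 0.6},
  {"translation": [0,0,-0.1],"twist": [0,0,0],"fingers": 0.6},
])

```text
time: 14.02
eef_pos: [0.5101, 0.0265, 0.1399]
tcp_rot: [0.701, 0.649, 0.202, 0.217]
contact_force: [0.1, -0.2, 0.8]
opening: 0.802
finger_force: 0.0
```

Run:
```python
from view import *
s=get_state();print(s['qpos'].round(3),s['opening'])
r=[SEAT+RS@[.0295*np.cos(t),.0295*np.sin(t),z] for t in np.linspace(0,6.28,13)[:-1] for z in (0,.025)]
comp('pics/d4.png',[('top',265,330,175,240),('scene',262,327,158,223)],6,r)
```

```text
[-0.175 -0.266  2.399  0.141  0.412 -0.209] 0.8015055492866525
```

View pics/d4.png

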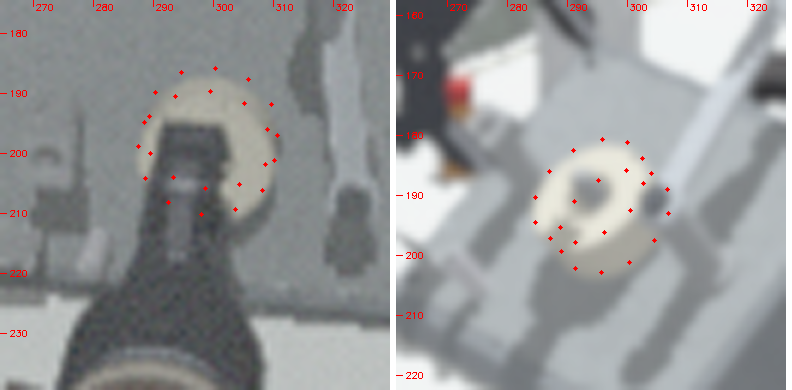

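The scene view shows the cream roll matching the predicted home outline at about (284–307, 181–203). I'll press it gently with half-open fingers to make sure.

```bash
python3 st.py;  python3 -c "
from h import *
cmd(SEAT+RS@[-.001,0,.035],RT)"
```

```text
tcp in spindle mm [ 4.7 -1.1 78.8] F sp [ 0.3 -0.   0. ] M [0.02 0.17 0.01]
t [0.0013, -0.0075, 0.0585] w [-0.0013, -0.001, 0.0005]
```

>>> arm_command([
  {"translation": [0,0,0],"twist": [0,0,0],"fingers": -0.1},
  {"translation": [0,0,0],"twist": [0,0,0],"fingers": -0.1},
  {"translation": [0,0,0],"twist": [0,0,0],"fingers": -0.1},
])

```text
time: 14.5
eef_pos: [0.5103, 0.0265, 0.1381]
tcp_rot: [0.701, 0.649, 0.201, 0.217]
contact_force: [-0.4, -0.1, -0.8]
opening: 0.454
finger_force: 0.0
```

>>> arm_command([
  {"translation": [0.001,-0.0075,0.02],"twist": [-0.001,0,0],"fingers": -0.1},
  {"translation": [0.001,-0.0075,0.045],"twist": [-0.001,0,0],"fingers": -0.1},
  {"translation": [0.001,-0.0075,0.058],"twist": [-0.001,0,0],"fingers": -0.1},
  {"translation": [0.001,-0.0075,0.058],"twist": [-0.001,0,0],"fingers": -0.1},
])

```text
time: 15.0
eef_pos: [0.5304, 0.0258, 0.0992]
tcp_rot: [0.701, 0.649, 0.202, 0.217]
contact_force: [-0.0, -0.1, -0.1]
opening: 0.452
finger_force: 0.0
```

>>> arm_command([
  {"translation": [0,0,0.008],"twist": [0,0,0],"fingers": -0.1},
  {"translation": [0,0,0.008],"twist": [0,0,0],"fingers": -0.1},
])

```text
time: 15.25
eef_pos: [0.5341, 0.0255, 0.0955]
tcp_rot: [0.701, 0.648, 0.203, 0.218]
contact_force: [-0.9, 0.2, 0.5]
opening: 0.454
finger_force: 0.0
```

```bash
python3 st.py
```

```text
tcp in spindle mm [-3.9 -0.2 27.2] F sp [-0.5  0.2  0.9] M [-0.01  0.24 -0.01]
```

>>> arm_command([
  {"translation": [0,0.003,0.005],"twist": [0,0,0],"fingers": -0.1},
  {"translation": [0,0.003,0.008],"twist": [0,0,0],"fingers": -0.1},
  {"translation": [0,0.003,0.01],"twist": [0,0,0],"fingers": -0.1},
])

```text
time: 15.62
eef_pos: [0.5398, 0.0251, 0.0928]
tcp_rot: [0.7, 0.649, 0.202, 0.217]
contact_force: [-49.8, -4.6, 48.6]
opening: 0.451
finger_force: 33.9
```

```bash
python3 st.py
```

```text
tcp in spindle mm [-0.8 -0.1 21.7] F sp [-12.5  -8.5  68.1] M [-1.44  2.11 -0.1 ]
```

>>> arm_command([
  {"translation": [0,0,-0.02],"twist": [0,0,0],"fingers": -0.1},
  {"translation": [0,0,-0.07],"twist": [0,0,0],"fingers": 0},
  {"translation": [0,0,-0.15],"twist": [0,0,0],"fingers": 0.1},
  {"translation": [0,0,-0.2],"twist": [0,0,0],"fingers": 0.2},
  {"translation": [0,0,-0.2],"twist": [0,0,0],"fingers": 0.2},
])

```text
time: 16.25
eef_pos: [0.4562, 0.0313, 0.2182]
tcp_rot: [0.7, 0.648, 0.205, 0.221]
contact_force: [0.7, 0.3, -0.4]
opening: 0.6
finger_force: 0.0
```

```bash
python3 st.py; python3 -c "
from h import *
print(get_state()['qpos'].round(2))
R=Ro.from_quat(np.load('open_q.npy')).as_matrix()
cmd(np.load('open_e.npy')+RS@[0,0,.07],R)"
```

```text
tcp in spindle mm [  2.5  -0.5 172.6] F sp [ 0.3  0.3 -0.7] M [-0.01  0.29  0.  ]
[-0.19 -0.58  2.45  0.11  0.66 -0.18]
t [-0.0554, 0.1689, 0.0307] w [-0.0001, -0.0025, 1.3223]
```

>>> arm_command([
  {"translation": [-0.02,0.06,0.0],"twist": [0,0,0.18],"fingers": 0.2},
  {"translation": [-0.04,0.13,0.0],"twist": [0,0,0.36],"fingers": 0.2},
  {"translation": [-0.055,0.169,0.0],"twist": [0,0,0.54],"fingers": 0.2},
  {"translation": [-0.055,0.169,0.0],"twist": [0,0,0.7],"fingers": 0.2},
  {"translation": [-0.055,0.169,0.0],"twist": [0,0,0.85],"fingers": 0.2},
])

```text
time: 16.88
eef_pos: [0.5564, -0.0182, 0.2832]
tcp_rot: [0.913, 0.281, 0.275, 0.108]
contact_force: [0.0, 0.8, 0.4]
opening: 0.599
finger_force: 0.0
```

```bash
python3 -c "
from h import *
R=Ro.from_quat(np.load('open_q.npy')).as_matrix()
cmd(np.load('open_e.npy')+RS@[0,0,.07],R)"
```

```text
t [0.0049, 0.0038, 0.0219] w [-0.0072, 0.0089, 0.4658]
```

>>> arm_command([
  {"translation": [0.005,0.004,0.01],"twist": [-0.007,0.009,0.17],"fingers": 0.2},
  {"translation": [0.005,0.004,0.022],"twist": [-0.007,0.009,0.34],"fingers": 0.2},
  {"translation": [0.005,0.004,0.022],"twist": [-0.007,0.009,0.466],"fingers": 0.2},
  {"translation": [0.005,0.004,0.022],"twist": [-0.007,0.009,0.466],"fingers": 0.2},
])

```text
time: 17.38
eef_pos: [0.5692, -0.0188, 0.2724]
tcp_rot: [0.952, 0.055, 0.298, 0.041]
contact_force: [-0.2, 0.7, -0.3]
opening: 0.599
finger_force: 0.0
```

```bash
python3 -c "
from h import *
R=Ro.from_quat(np.load('open_q.npy')).as_matrix()
cmd(np.load('open_e.npy'),R)"
```

```text
t [0.0001, 0.0003, 0.0937] w [-0.0004, -0.0002, 0.0067]
```

>>> arm_command([
  {"translation": [0,0,0.04],"twist": [0,0,0.007],"fingers": 0.2},
  {"translation": [0,0,0.08],"twist": [0,0,0.007],"fingers": 0.2},
  {"translation": [0,0,0.093],"twist": [0,0,0.007],"fingers": 0.2},
  {"translation": [0,0,0.093],"twist": [0,0,0.007],"fingers": 0.2},
])

```text
time: 17.88
eef_pos: [0.6092, -0.022, 0.2168]
tcp_rot: [0.952, 0.051, 0.299, 0.04]
contact_force: [-0.5, 0.4, -0.0]
opening: 0.604
finger_force: 0.0
```

>>> arm_command([
  {"translation": [0,0,0],"twist": [0,0,0],"fingers": -0.3},
  {"translation": [0,0,0],"twist": [0,0,0],"fingers": -0.6},
  {"translation": [0,0,0],"twist": [0,0,0],"fingers": -0.8},
  {"translation": [0,0,0],"twist": [0,0,0],"fingers": -0.8},
], grip_force=25)

```text
time: 18.38
eef_pos: [0.6098, -0.0221, 0.2194]
tcp_rot: [0.951, 0.051, 0.301, 0.041]
contact_force: [-0.3, 0.6, 2.3]
opening: 0.257
finger_force: 25.4
```

```bash
python3 st.py
python3 - <<'E'
from h import *
s=get_state();R0=Ro.from_quat(s['tcp_rot']);e=s['eef_pos']
piv=knob(0,0)-RS@[0,.132,0]; v=RS.T@(e-piv); p=np.arctan2(v[0],v[1]); print('phi',p,np.hypot(*v[:2]),s['opening'])
for d in (1.24,1.1,.96,.82,.69): print(d,(R0.inv().apply(knob(d,0)-knob(p,0))/.75).round(4).tolist(),round((d-p)/1.0472,3))
E
```

```text
tcp in spindle mm [132.  -41.8  83.3] F sp [1.  0.5 2.1] M [0.06 0.18 0.02]
phi 1.389399961637284 0.1341910451681915 0.25689277915726977
1.24 [-0.0019, -0.0262, -0.0001] -0.143
1.1 [-0.0071, -0.0503, -0.0002] -0.276
0.96 [-0.0157, -0.0733, -0.0003] -0.41
0.82 [-0.0274, -0.095, -0.0004] -0.544
0.69 [-0.0408, -0.1135, -0.0006] -0.668
```

>>> arm_command([
  {"translation": [-0.002,-0.026,0],"twist": [0,0,-0.143],"fingers": -0.8},
  {"translation": [-0.007,-0.05,0],"twist": [0,0,-0.276],"fingers": -0.8},
  {"translation": [-0.0157,-0.0733,0],"twist": [0,0,-0.41],"fingers": -0.8},
  {"translation": [-0.0274,-0.095,0],"twist": [0,0,-0.544],"fingers": -0.8},
  {"translation": [-0.041,-0.1135,0],"twist": [0,0,-0.668],"fingers": -0.8},
])

```text
time: 19.0
eef_pos: [0.5785, 0.0595, 0.1924]
tcp_rot: [0.876, 0.375, 0.269, 0.141]
contact_force: [-2.7, 1.0, 2.5]
opening: 0.258
finger_force: 25.5
```

```bash
python3 st.py
python3 - <<'E'
from h import *
s=get_state();R0=Ro.from_quat(s['tcp_rot']);e=s['eef_pos']
piv=knob(0,0)-RS@[0,.132,0]; v=RS.T@(e-piv); p=np.arctan2(v[0],v[1]); print('phi',p,np.hypot(*v[:2]),s['opening'])
for d in (.55,.41,.27,.14,.03): print(d,(R0.inv().apply(knob(d,0)-knob(p,0))/.75).round(4).tolist(),round((d-p)/1.0472,3))
E
```

```text
tcp in spindle mm [85.8 37.2 82.8] F sp [-0.9  0.8  3.6] M [ 0.18  0.27 -0.17]
phi 0.6935107112623812 0.1341672120525347 0.258374376078274
0.55 [-0.0015, -0.0252, -0.0001] -0.137
0.41 [-0.0065, -0.0493, -0.0003] -0.271
0.27 [-0.0148, -0.0725, -0.0004] -0.404
0.14 [-0.0253, -0.0928, -0.0006] -0.529
0.03 [-0.0362, -0.1088, -0.0007] -0.634
```

>>> arm_command([
  {"translation": [-0.0015,-0.025,0],"twist": [0,0,-0.137],"fingers": -0.8},
  {"translation": [-0.0065,-0.0493,0],"twist": [0,0,-0.271],"fingers": -0.8},
  {"translation": [-0.0148,-0.0725,0],"twist": [0,0,-0.404],"fingers": -0.8},
  {"translation": [-0.0253,-0.0928,0],"twist": [0,0,-0.529],"fingers": -0.8},
  {"translation": [-0.0362,-0.1088,0],"twist": [0,0,-0.634],"fingers": -0.8},
])

```text
time: 19.62
eef_pos: [0.5147, 0.0956, 0.1451]
tcp_rot: [0.706, 0.64, 0.208, 0.22]
contact_force: [-1.7, 3.8, 2.1]
opening: 0.258
finger_force: 25.5
```

```bash
python3 st.py
python3 - <<'E'
from h import *
s=get_state();R0=Ro.from_quat(s['tcp_rot']);e=s['eef_pos'];print(s['qpos'].round(3))
piv=knob(0,0)-RS@[0,.132,0]; v=RS.T@(e-piv); p=np.arctan2(v[0],v[1]); print('phi',p,np.hypot(*v[:2]),s['opening'])
for d in (0,-.03): print(d,(R0.inv().apply(knob(d,0)-knob(p,0))/.75).round(4).tolist(),round((d-p)/1.0472,3))
cmd(e,RT)
E
```

```text
tcp in spindle mm [ 4.2 68.1 82.1] F sp [-0.5  3.7  2.9] M [ 0.58  0.43 -0.18]
[ 0.015 -0.229  2.363 -0.137  0.397  0.223]
phi 0.031359180978377484 0.13417250601751626 0.2577874138296691
0 [-0.0, -0.0055, -0.0] -0.03
-0.03 [-0.0002, -0.0108, -0.0001] -0.059
t [0.0, 0.0, 0.0] w [0.0049, -0.001, -0.019]
```

>>> arm_command([
  {"translation": [0,-0.005,0],"twist": [0,0,-0.02],"fingers": -0.8},
  {"translation": [0,-0.01,0],"twist": [0,0,-0.02],"fingers": -0.8},
  {"translation": [0,-0.01,0],"twist": [0,0,-0.02],"fingers": -0.8},
])

```text
time: 20.0
eef_pos: [0.5106, 0.0958, 0.1425]
tcp_rot: [0.699, 0.646, 0.208, 0.224]
contact_force: [4.1, 4.6, 0.3]
opening: 0.256
finger_force: 25.2
```

```bash
python3 st.py
```

```text
tcp in spindle mm [-0.6 68.  82.3] F sp [ 3.2  4.9 -1.9] M [ 0.93 -0.13  0.14]
```

>>> arm_command([
  {"translation": [0,-0.002,0.004],"twist": [0,0,0],"fingers": -0.8},
  {"translation": [0,-0.002,0.01],"twist": [0,0,0],"fingers": -0.8},
  {"translation": [0,-0.001,0.016],"twist": [0,0,0],"fingers": -0.8},
])

```text
time: 20.38
eef_pos: [0.5174, 0.0953, 0.1329]
tcp_rot: [0.699, 0.646, 0.208, 0.224]
contact_force: [0.9, 5.9, 4.2]
opening: 0.255
finger_force: 25.7
```

```bash
python3 st.py
```

```text
tcp in spindle mm [-0.5 68.  70.5] F sp [2.7 5.9 3.2] M [ 1.03 -0.05  0.12]
```

>>> arm_command([
  {"translation": [0,0,0.004],"twist": [0,0,0],"fingers": -0.8},
  {"translation": [0,0,0.007],"twist": [0,0,0],"fingers": -0.8},
  {"translation": [0,0,0.009],"twist": [0,0,0],"fingers": -0.8},
])

```text
time: 20.75
eef_pos: [0.5222, 0.0952, 0.1306]
tcp_rot: [0.699, 0.646, 0.209, 0.225]
contact_force: [-24.8, 4.2, 32.2]
opening: 0.26
finger_force: 29.7
```

```bash
python3 st.py
```

```text
tcp in spindle mm [ 2.1 68.3 65.9] F sp [-2.   2.3 40.7] M [ 0.35  0.54 -0.05]
```

>>> arm_command([
  {"translation": [0,0,0],"twist": [0,0,0],"fingers": 0.0},
  {"translation": [0,0,0],"twist": [0,0,0],"fingers": 0.2},
  {"translation": [0,0,-0.04],"twist": [0,0,0],"fingers": 0.2},
  {"translation": [0,0,-0.08],"twist": [0,0,0],"fingers": 0.2},
  {"translation": [0,0,-0.08],"twist": [0,0,0],"fingers": -1},
])

```text
time: 21.38
eef_pos: [0.485, 0.0969, 0.1754]
tcp_rot: [0.7, 0.646, 0.206, 0.224]
contact_force: [0.9, -0.7, 0.0]
opening: 0.397
finger_force: 0.0
```

>>> arm_command([
  {"translation": [0,0,0],"twist": [0,0,0],"fingers": -1},
  {"translation": [0,0,0],"twist": [0,0,0],"fingers": -1},
  {"translation": [0,0,0],"twist": [0,0,0],"fingers": -1},
  {"translation": [0,0,0],"twist": [0,0,0],"fingers": -1},
])

```text
time: 21.88
eef_pos: [0.4846, 0.0969, 0.1733]
tcp_rot: [0.7, 0.647, 0.205, 0.222]
contact_force: [0.1, -0.1, -0.8]
opening: -0.001
finger_force: 0.0
```

```bash
python3 st.py; python3 -c "
from h import *
cmd(SEAT+RS@[0,.066,.094],RT)"
```

```text
tcp in spindle mm [ -4.2  67.1 122.5] F sp [-0.4 -0.1 -0.7] M [0.01 0.31 0.01]
t [-0.0014, 0.0055, 0.038] w [0.0031, 0.0012, -0.001]
```

Press the knob's top with shut fingers.

>>> arm_command([
  {"translation": [-0.001,0.0055,0.02],"twist": [0.003,0,0],"fingers": -1},
  {"translation": [-0.001,0.0055,0.035],"twist": [0.003,0,0],"fingers": -1},
  {"translation": [-0.001,0.0055,0.038],"twist": [0.003,0,0],"fingers": -1},
  {"translation": [-0.001,0.0055,0.04],"twist": [0.003,0,0],"fingers": -1},
])

```text
time: 22.38
eef_pos: [0.5052, 0.0946, 0.1516]
tcp_rot: [0.701, 0.647, 0.204, 0.221]
contact_force: [0.6, 0.8, 0.1]
opening: 0.005
finger_force: 0.0
```

```bash
python3 st.py
```

```text
tcp in spindle mm [ 0.2 66.4 92.8] F sp [ 0.5  0.8 -0.2] M [-0.04  0.29 -0.  ]
```

>>> arm_command([
  {"translation": [0,0,0.003],"twist": [0,0,0],"fingers": -1},
  {"translation": [0,0,0.004],"twist": [0,0,0],"fingers": -1},
  {"translation": [0,0,0.005],"twist": [0,0,0],"fingers": -1},
])

```text
time: 22.75
eef_pos: [0.5075, 0.0944, 0.149]
tcp_rot: [0.7, 0.647, 0.205, 0.222]
contact_force: [0.9, 0.4, -0.1]
opening: 0.002
finger_force: 0.0
```

```bash
python3 st.py
```

```text
tcp in spindle mm [ 0.7 66.4 89.4] F sp [ 0.7  0.5 -0.6] M [-0.04  0.31  0.  ]
```

>>> arm_command([
  {"translation": [0,0,0.002],"twist": [0,0,0],"fingers": -1},
  {"translation": [0,0,0.0035],"twist": [0,0,0],"fingers": -1},
  {"translation": [0,0,0.004],"twist": [0,0,0],"fingers": -1},
])

```text
time: 23.12
eef_pos: [0.509, 0.0946, 0.1478]
tcp_rot: [0.7, 0.647, 0.204, 0.221]
contact_force: [-17.9, 1.0, 16.3]
opening: -0.001
finger_force: 11.7
```

```bash
python3 st.py
```

```text
tcp in spindle mm [ 1.2 66.7 87.5] F sp [-5.3 -0.4 23.7] M [-0.13  1.12  0.01]
```

>>> arm_command([
  {"translation": [0,0,-0.03],"twist": [0,0,0],"fingers": -1},
  {"translation": [0,0,-0.1],"twist": [0,0,0],"fingers": -1},
  {"translation": [0.05,-0.05,-0.17],"twist": [0,0,0],"fingers": -1},
  {"translation": [0.13,-0.05,-0.2],"twist": [0,0,0],"fingers": -1},
  {"translation": [0.2,-0.05,-0.2],"twist": [0,0,0],"fingers": -1},
])

```text
time: 23.75
eef_pos: [0.4044, 0.255, 0.2516]
tcp_rot: [0.7, 0.646, 0.208, 0.223]
contact_force: [2.3, -1.7, 1.1]
opening: 0.0
finger_force: 0.0
```

Run:
```python
from view import *
r=[SEAT+RS@[.0295*np.cos(t),.0295*np.sin(t),z] for t in np.linspace(0,6.28,13)[:-1] for z in (0,.025)]+[KN0+RS@[0,0,z] for z in(-.013,.013)]
comp('pics/d5.png',[('top',262,327,175,240),('scene',258,323,158,223)],6,r)
```

```text
(no output)
```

View pics/d5.png

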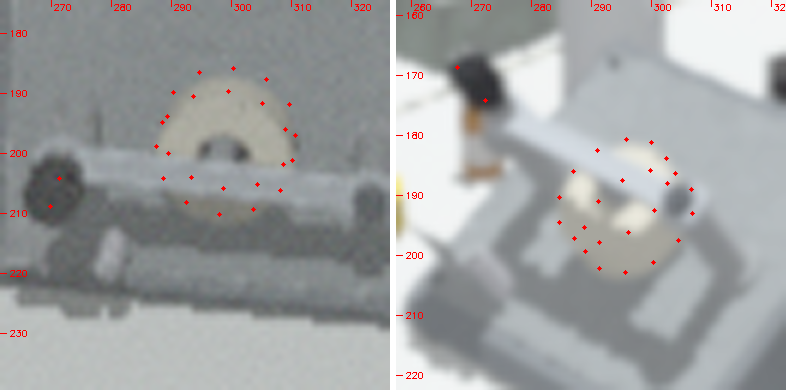

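The arm is shut over the roll and the knob is back at its starting place, about (270,206) in the top view and (271,171) in the scene view. The roll matches the seated outline and the gripper is clear, so I'm handing in.

```bash
python3 -c "
from plant import sign_off
print(sign_off())"
```

```text
the job is handed in; nothing more can be done
None
```

I handed the job in at about 24 s: the label roll is seated on the spindle, the retaining arm is shut, the locking knob is pressed in and the gripper is clear; the hand-in returned no verdict.

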